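Hold the spring clip open over the picture card

ROBOT

A 6-joint arm with a two-finger parallel gripper is mounted at the origin on the work surface. World frame = base frame: x ahead of the robot, y to its left, z up, the work surface at z = 0. Lengths are in mm, angles in rad, forces in N, time in s.
With the tool pointing down it reaches from about 325 to 875 mm from the base axis. Payload 4.4 kg.
Tool frame: the origin (TCP) lies on the centre line of the jaws, within the pads' length; the fingertips stand ahead of it and the grasp point (between the pads) lies 6 mm ahead of it (ctrl.tcp_to_tips is the z of the fingertips in the tool frame, in mm); z points along the fingers, y is the direction in which the jaws open and shut (so a half turn about z gives the same grasp; the last joint's range is limited). The gripper opens to 85 mm and grips with 20 to 120 N. Pads are 22 mm wide; open, the fingers measure 114 mm over their backs; the gripper's body (76 mm by 85 mm) begins 54 mm behind the grasp point. The pads swing forward as they close: fully open they stand 13 mm farther back than shut.
Start: joints at [1.02, 0.207, 1.542, -0, 1.393, -0.15], TCP at [223.819, 529.653, 256.282] pointing down, gripper open.
Joint ranges: [-2.73, 2.73], [-0.86, 2.22], [0.23, 2.46], [-1.11, 4.25], [0.08, 2.63], [-2.82, 2.82]. Speed limits (rad/s): [2.79, 2.79, 3.14, 3.14, 3.14, 3.14].

INTERFACE

Orientations are given as a 3x3 rotation matrix whose columns are the frame's x, y, z axes.
In Python, from plant import ctrl, sensors, optics gives the robot as it stands. Calls block until the motion is done:
- ctrl.move_ptp(position, orientation): joint-space move of the TCP to a pose.
- ctrl.move_l(position, rot=None, vel=150, threshold=None): straight line of the TCP; rot=None keeps the orientation; vel is the mean speed in mm/s. With threshold (N) it stops when the force on the tool has changed by that much, and returns True; else False.
- ctrl.set_joints(angles): joint-space move.
- ctrl.gripper_to(opening, force=None): finger opening in mm; force is the grip in N (None keeps the last); returns when the fingers have stopped.
- ctrl.hold(seconds).
- ctrl.solve_ik(position, orientation): joint angles nearest the present ones, or None.
- sensors.read_state(): the state.
- optics.grab_frame(name): name is "scene" or "top" or "wrist"; returns (picture, depth): 384x512x3 uint8, red, green, blue; 384x512 float32, mm along the optical axis (not along the pixel's ray), 0 where there is no reading.
- optics.camera_params(name): a dict with "mtx" (3x3 intrinsics, pixels), "k1" (the pictures are not rectified: a ray, as slopes to the right and down, at radius r is drawn at 1 + k1 r^2 times it, then the intrinsics apply), "R" (3x3) and "t" (3): a world point X has camera coordinates R X + t; the wrist camera has in their place "T_tool_cam" (4x4, takes a point from camera to tool coordinates, whose origin is the TCP and whose axes are the flange's). Camera axes: x right, y down, z forward; pixel columns grow to the right and rows downward; lengths in mm; the calibration is good to about 2 mm. A picture is of the moment at which its call begins: read the wrist's pose just before it. camera_params takes no time and is no camera call.
A pose or a line that the arm cannot do raises ctrl.MotionError and nothing moves.
- ctrl.finish_job(): hands the job in, once; it reports no verdict.
The state is a dict: "t": time; "q": joint angles; "qvel": joint speeds; "tau": joint torques, N m; "eef_pos": TCP position; "eef_rot": TCP orientation; "force": force on the tool from outside, world axes, zero at the start; "wrist_torque": the same for the moment, N m; "grip_width": finger opening in mm.
Only numpy, scipy, OpenCV 4.12 (cv2) and the standard library are available. Lean on these libraries where they do the work, as an engineer would, in place of code of your own. Each camera call takes 0.05 s, during which the arm holds its last target.

TASK

Take the steel spring clip off the front board of the crate with the wide picture card and bring it, jaws down, over the middle of the top edge of the tall, narrow picture card in the crate beside it, without knocking or pinching either card or disturbing the other things on the stall. Finish while still holding the clip there by its handles, squeezed wide open, with one jaw on each side of the card's edge and nothing of the clip touching the card, so that I can slip a price ticket in beside it: do not let the clip close or let go of it.

Things in the scene. Friction and masses are not known exactly. Their poses are not given: they have to be found in the camera images.
- clip_handles (a point): steel A-shaped spring clip, about 70 g, 20 mm wide along its pin, biting the front board of the wide card's crate, upright, jaws down. This point: midway between its black-sleeved handles, 42 mm above the pin; x axis across the board from handle to handle, y along the pin, z up. Handles reach 16 to 62 mm above the pin and lean apart at first: 32 mm over their outsides low down, 47 mm at the top ends
- clip_pin (a point): the clip's pin (hinge axis), 45 mm above the centres of the jaw pads and 28 mm above the top of the board at the start; axes as for clip_handles. Squeezing the handles together opens the jaws, against the spring: about 8 N on each handle to begin, 12 N at full opening; a grip of 20 to 30 N holds it fully open
- clip_jaw (a joint): opening angle of the clip, rad: 0 jaws closed on one another, 0.19 on the board at the start, 0.5 fully open against a stop (23 mm between the jaw pads, handles parallel, 28 mm over their outsides); 0.36 leaves 16.5 mm. A spring drives it to 0
- jaw_a (a point): centre of the inner (gripping) face of one jaw pad (on the clip's +x side); the pad is 12 mm tall, 18 mm wide, 5 mm thick. It sits 17 mm below the top of the board at the start
- jaw_b (a point): centre of the inner face of the other jaw pad, likewise
- board_wide (a point): top edge of the front board (nearest the robot) of the wide card's crate, at its middle, 90 mm above the table; x axis across the board, away from the robot, y along it; the board is 9 mm thick and 200 mm long; the clip may sit up to 50 mm to either side of this point
- crate_wide: wooden tray of bulbs, 260 mm (x) by 200 mm (y), boards 90 mm high, corner posts 115 mm high; the wide card stands in it; fixed; origin at the centre of its underside
- crate_tall: the other tray, of the same size, with the tall card; fixed; origin at the centre of its underside
- card_tall_top (a point): middle of the top edge of the tall picture card: stiff board 100 mm wide, 3 mm thick, standing upright and firm among the bulbs, its top 200 mm above the table; x axis square to its face, y along the edge, z up. It may be turned up to 0.35 rad in its crate
- card_tall: the tall card itself, 100 mm wide and 150 mm high; origin at the middle of its lower edge, 50 mm above the table
- card_wide_top (a point): middle of the top edge of the wide picture card, 145 mm wide, 3 mm thick, top 155 mm above the table; axes likewise
- card_wide: the wide card itself, 145 mm wide and 105 mm high; origin at the middle of its lower edge, 50 mm above the table
- peg: plain wooden clothes peg, 66 mm tall, 22 mm by 12 mm, sitting astride the front board of the tall card's crate; bystander
- pot: empty terracotta plant pot, 108 mm across, 95 mm high, at the left; origin at the centre of its underside; bystander
- twine: upright reel of twine, 68 mm across, 70 mm high, at the right; origin at the centre of its underside; bystander
- trowel: steel hand trowel with a wooden handle, about 290 mm long and 27 mm high, lying in front of the crates; bystander
- marker: marker pen, 115 mm long and 16 mm high, lying in front of the crates; bystander
- bulb1: large loose flower bulb, 48 mm across, 53 mm high, standing in front of the crates; bystander
- bulb2: large loose flower bulb, 48 mm across, 53 mm high, standing in front of the crates; bystander
Mind the look-alikes: they are no part of the job. Of the things that look like the part that bears clip_handles, the smaller one is meant.

How it is judged:
By the outcome, as a careful person would: the job done as asked, in the order asked, and still so for the second after the job is handed in, while the arm keeps its last pose, push and grip.
It also fails if it takes over 38 s, if anything falls off the work surface, if the arm or the gripper's body presses on something with over 40 N, if the wrist force passes 120 N, or if a joint passes its speed limit or range.

## Working session

There is one attempt and no reset: what is moved stays moved. The work goes in short steps, each a Python script; the robot and the scene stay as the last script left them, time stands still between calls to the robot, and variables do not carry over. Pictures are saved under pics/ and viewed, and the job is handed in when it is done.

```bash
ls; mkdir -p pics
python3 - <<'E'
from plant import ctrl, sensors, optics
import cv2, numpy as np
s=sensors.read_state(); print(s['t'],s['eef_pos'],s['grip_width'],ctrl.tcp_to_tips)
print(s['eef_rot'])
for n in ("scene","top","wrist"):
    im,d=optics.grab_frame(n); cv2.imwrite(f"pics/{n}0.png",im[:,:,::-1]); np.savez(f"pics/{n}0.npz",im=im,d=d)
    print(n,optics.camera_params(n))
E
```

```text
pics
0.0 [223.43394613 529.04793643 255.10189805] 85.30571173963565 25.0
[[-9.21140806e-01  3.89227551e-01 -1.23626870e-03]
 [ 3.89229341e-01  9.21138751e-01 -1.98036520e-03]
 [ 3.67962311e-04 -2.30538725e-03 -9.99997275e-01]]
scene {'mtx': array([[346.63315032,   0.        , 264.25137336],
       [  0.        , 346.63315032, 193.46259674],
       [  0.        ,   0.        ,   1.        ]]), 'k1': -0.058398368205192674, 'R': array([[-0.62543352,  0.78027451, -0.00214655],
       [ 0.65569938,  0.52408443, -0.54350146],
       [-0.42295536, -0.34133152, -0.83940548]]), 't': array([ 317.37250325, -272.45580125, 1461.80613171])}
top {'mtx': array([[372.61603644,   0.        , 256.46518121],
       [  0.        , 372.61603644, 194.74900917],
       [  0.        ,   0.        ,   1.        ]]), 'k1': 0.0015598493108676889, 'R': array([[ 0.0639757 , -0.99794244, -0.00424109],
       [-0.97755106, -0.06181242, -0.20142779],
       [ 0.20075119,  0.01703237, -0.97949418]]), 't': array([ -30.74460454,  511.54970428, 1050.40954534])}
wrist {'mtx': array([[286.80034653,   0.        , 255.65042936],
       [  0.        , 286.80034653, 191.9751822 ],
       [  0.        ,   0.        ,   1.        ]]), 'k1': -0.028244701601979574, 'T_tool_cam': array([[-6.95161872e-04, -9.54167928e-01, -2.99270916e-01,
         7.78310692e+01],
       [ 9.99999597e-01, -8.33562172e-04,  3.34802663e-04,
        -2.10724029e+00],
       [-5.68918877e-04, -2.99270562e-01,  9.54168123e-01,
        -1.16976826e+02],
       [ 0.00000000e+00,  0.00000000e+00,  0.00000000e+00,
         1.00000000e+00]])}
```

View pics/scene0.png

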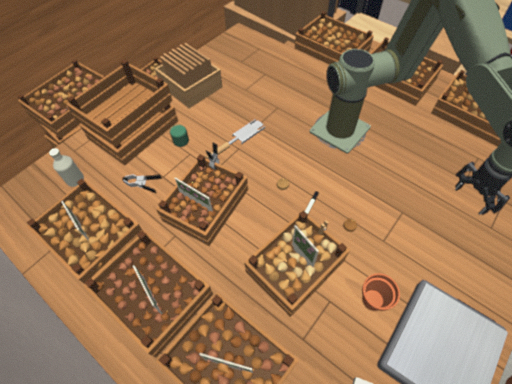

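View pics/top0.png

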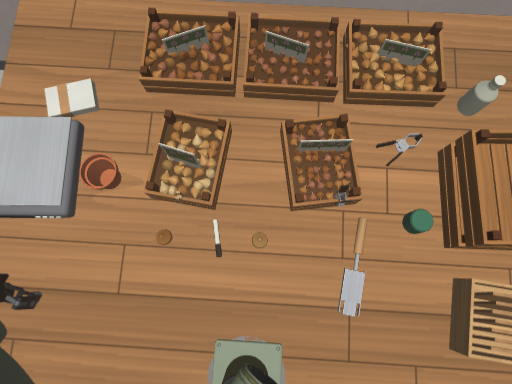

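View pics/wrist0.png

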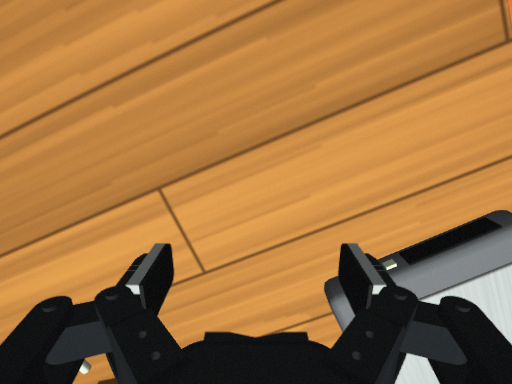

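Candidates for the clip: the upright clip on the front board of the right-hand crate (top 342,198; scene 212,155), the larger lookalike lying on the table (top 402,146; scene 141,182), and the peg on the left crate (top 178,198). By the description it is the first. I'll check it in a crop and measure.

```bash
cat > h.py <<'E'
import numpy as np, cv2
from plant import ctrl, sensors, optics
def cam(name, st=None):
    p=optics.camera_params(name); K=p['mtx'];k1=p['k1']
    if 'R' in p: T=np.eye(4);T[:3,:3]=p['R'];T[:3,3]=p['t'];W=np.linalg.inv(T)
    else:
        B=np.eye(4);B[:3,:3]=st['eef_rot'];B[:3,3]=st['eef_pos'];W=B@p['T_tool_cam']
    return K,k1,W
def cloud(d,K,k1,W):
    h,w=d.shape; u,v=np.meshgrid(np.arange(w),np.arange(h))
    uv=np.stack([u,v],-1).reshape(-1,1,2).astype(float)
    n=cv2.undistortPoints(uv,K,np.array([k1,0,0,0.]),None).reshape(h,w,2) if 1 else 0
    P=np.dstack([n[...,0]*d,n[...,1]*d,d])
    X=P@W[:3,:3].T+W[:3,3]; X[d<=0]=np.nan
    return X
def proj(X,K,k1,W):
    C=np.linalg.inv(W); c=np.atleast_2d(X)@C[:3,:3].T+C[:3,3]; n=c[:,:2]/c[:,2:]
    r2=(n**2).sum(1,keepdims=True); n=n*(1+k1*r2); return n@K[:2,:2].T+K[:2,2]
def grab(name,tag):
    st=sensors.read_state(); im,d=optics.grab_frame(name)
    cv2.imwrite(f"pics/{tag}.png",im[:,:,::-1]); c=cam(name,st)
    X=cloud(d,*c); np.savez(f"pics/{tag}.npz",im=im,d=d,X=X,K=c[0],k1=c[1],W=c[2]); return im,d,X,c
def crop(im,u0,u1,v0,v1,s,fn): cv2.imwrite(fn,cv2.resize(im[v0:v1,u0:u1,::-1],None,fx=s,fy=s,interpolation=cv2.INTER_CUBIC))
E
python3 - <<'E'
from h import *
for n in ("top","scene"):
    z=np.load(f"pics/{n}0.npz"); X=cloud(z['d'],*cam(n)); 
    pts={'top':[(342,198),(342,193),(343,203),(402,146),(178,198),(180,155),(325,145),(289,207),(358,199),(286,121),(350,118),(148,196),(214,205),(164,113),(228,122)],'scene':[(212,155),(210,148),(214,162)]}[n]
    for u,v in pts: print(n,u,v,X[v,u].round(0))
    im=z['im']
    if n=='top': crop(im,270,430,100,220,5,"pics/c_top.png")
    else: crop(im,150,270,120,220,6,"pics/c_scene.png")
E
```

```text
top 342 198 [ 504. -235.  123.]
top 342 193 [ 518. -235.  122.]
top 343 203 [ 493. -242.  106.]
top 402 146 [ 700. -438.   28.]
top 178 198 [474. 214. 132.]
top 180 155 [591. 218. 148.]
top 325 145 [ 657. -186.  116.]
top 289 207 [ 491. -100.    2.]
top 358 199 [ 512. -289.   84.]
top 286 121 [722. -71. 117.]
top 350 118 [ 796. -283.   -2.]
top 148 196 [498. 339.  -1.]
top 214 205 [475. 126.  45.]
top 164 113 [726. 286. 114.]
top 228 122 [719. 100.  91.]
scene 212 155 [ 505. -238.  128.]
scene 210 148 [ 416. -356.   -2.]
scene 214 162 [ 517. -220.  115.]
```

View pics/c_top.png

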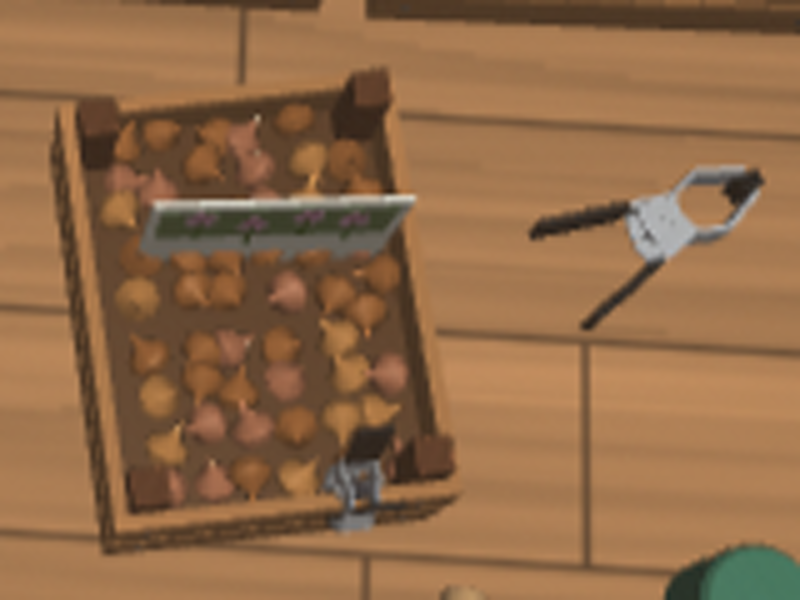

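View pics/c_scene.png

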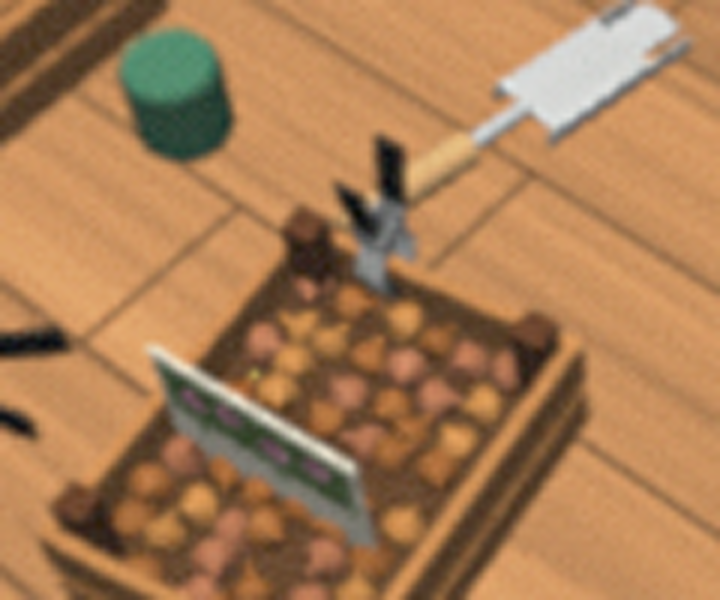

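Crop confirms: the small upright clip with black handles bites the front board of the wide card's crate. The bigger one lies loose on the table. Next I measure the crates and cards coarsely.

Run:
```python
from h import *
for n in ("top","scene"):
    z=np.load(f"pics/{n}0.npz"); X=cloud(z['d'],*cam(n)); im=z['im'].astype(int)
    def sel(b,zmin,zmax): 
        m=(X[...,0]>b[0])&(X[...,0]<b[1])&(X[...,1]>b[2])&(X[...,1]<b[3])&(X[...,2]>zmin)&(X[...,2]<zmax); return m
    m=sel((440,560,-290,-180),120,200); print(n,'clip pts',m.sum()); 
    for p in X[m][:40]: print(p.round(0),end=' ')
    print()
    for nm,b,za,zb in (('wide',(600,720,-270,-100),146,162),('tall',(530,700,140,290),190,210),('frontW',(460,540,-290,-80),84,97),('frontT',(440,530,100,300),84,97),('postsW',(460,800,-330,-30),108,119),('postsT',(430,780,60,340),108,119)):
        P=X[sel(b,za,zb)]
        if len(P)<3: print(nm,len(P)); continue
        c=P.mean(0); U,S,V=np.linalg.svd(P[:,:2]-c[:2]); 
        print(nm,len(P),c.round(1),'dir',V[0].round(3),'ang',np.arctan(V[0,0]/-V[0,1]).round(3),'ext',np.ptp((P[:,:2]-c[:2])@V[0]).round(0))
        if 'posts' in nm: print(P.round(0).tolist()[::max(1,len(P)//25)])
```

```text
top clip pts 131
[ 527. -223.  177.] [ 527. -225.  180.] [ 527. -228.  178.] [ 528. -231.  177.] [ 527. -233.  178.] [ 528. -236.  179.] [ 528. -239.  176.] [ 525. -221.  176.] [ 525. -223.  176.] [ 525. -226.  177.] [ 525. -229.  176.] [ 526. -232.  174.] [ 525. -233.  178.] [ 526. -237.  175.] [ 526. -239.  175.] [ 524. -223.  167.] [ 523. -224.  172.] [ 523. -226.  174.] [ 523. -230.  171.] [ 524. -233.  170.] [ 524. -235.  170.] [ 523. -237.  173.] [ 538. -274.  120.] [ 522. -221.  162.] [ 522. -223.  163.] [ 521. -225.  167.] [ 522. -228.  165.] [ 522. -231.  165.] [ 523. -234.  164.] [ 524. -238.  160.] [ 524. -240.  159.] [ 521. -222.  157.] [ 521. -225.  158.] [ 521. -227.  159.] [ 521. -230.  156.] [ 522. -233.  155.] [ 522. -236.  154.] [ 523. -239.  153.] [ 521. -222.  145.] [ 519. -223.  152.] 
wide 121 [ 657.1 -183.2  153.2] dir [ 0.089 -0.996] ang 0.09 ext 144.0
tall 78 [592.5 218.8 197.6] dir [-0.245 -0.969] ang -0.248 ext 99.0
frontW 293 [ 503.1 -173.5   90.1] dir [ 0.067 -0.998] ang 0.067 ext 194.0
frontT 295 [489.8 198.6  89.6] dir [0.03 1.  ] ang -0.03 ext 179.0
po
[... 3222 characters left out ...]
.5 216.6 114.7] dir [ 0.991 -0.135] ang 1.436 ext 256.0
[[481.0, 139.0, 115.0], [496.0, 141.0, 119.0], [494.0, 144.0, 112.0], [495.0, 149.0, 113.0], [491.0, 158.0, 112.0], [480.0, 224.0, 110.0], [493.0, 228.0, 114.0], [502.0, 296.0, 113.0], [507.0, 303.0, 115.0], [507.0, 307.0, 113.0], [514.0, 306.0, 116.0], [519.0, 303.0, 115.0], [521.0, 305.0, 112.0], [517.0, 316.0, 114.0], [598.0, 229.0, 114.0], [601.0, 239.0, 112.0], [601.0, 243.0, 109.0], [700.0, 127.0, 114.0], [704.0, 130.0, 117.0], [705.0, 131.0, 113.0], [606.0, 260.0, 114.0], [722.0, 126.0, 114.0], [722.0, 275.0, 117.0], [731.0, 272.0, 115.0], [729.0, 278.0, 114.0], [734.0, 277.0, 117.0], [733.0, 283.0, 118.0], [738.0, 287.0, 118.0]]
```

```bash
cat >> h.py <<'E'
def Rt(yaw,flip):  # tool down, tool y along (cos yaw, sin yaw)
    y=np.array([np.cos(yaw),np.sin(yaw),0])*(-1 if flip else 1); z=np.array([0,0,-1.]); return np.column_stack([np.cross(y,z),y,z])
E
python3 - <<'E'
from h import *
for nm,p,yaw in (('tall',[594,221,320],-.25),('tall_end',[594,221,284],-.25),('clip',[507,-233,285],.17),('clipg',[507,-233,166],.17)):
    for f in (0,1):
        q=ctrl.solve_ik(p,Rt(yaw,f)); print(nm,f,None if q is None else np.round(q,2))
E
```

```text
tall 0 [ 0.22  0.29  1.31 -0.    1.54  0.47]
tall 1 [ 0.22  0.29  1.31 -0.    1.54 -2.67]
tall_end 0 [ 0.22  0.31  1.35 -0.    1.48  0.47]
tall_end 1 [ 0.22  0.31  1.35 -0.    1.48 -2.67]
clip 0 [-0.59  0.15  1.55 -0.    1.44 -0.76]
clip 1 [-0.59  0.15  1.55 -0.    1.44  2.39]
clipg 0 [-0.59  0.26  1.67 -0.    1.21 -0.76]
clipg 1 [-0.59  0.26  1.67 -0.    1.21  2.39]
```

Run:
```python
from h import *
ctrl.move_ptp([594,221,325],Rt(-.25,0)); ctrl.hold(0.2)
grab("wrist","w_tall")
ctrl.move_ptp([507,-233,290],Rt(.17,0)); ctrl.hold(0.2)
grab("wrist","w_clip"); print(sensors.read_state()['t'],sensors.read_state()['eef_pos'])
```

```text
4.1167 [ 507.36565261 -232.36927945  290.04307997]
```

View pics/w_tall.png

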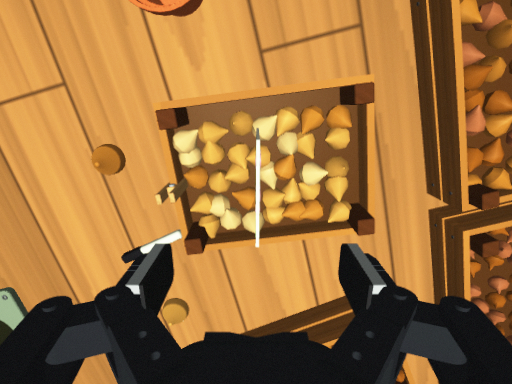

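View pics/w_clip.png

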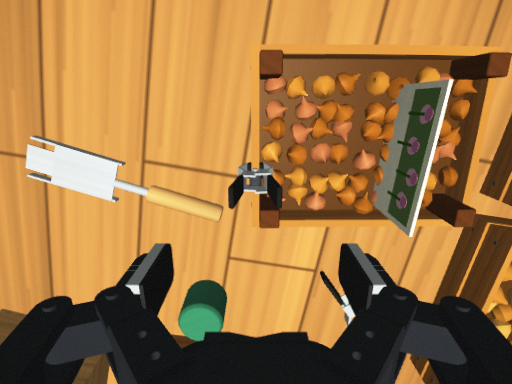

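The tall card's edge runs from (258,133) to (258,245), parallel to the tool x axis. The clip sits at (256,190), its handles at (237,192) and (273,192). Now precise positions.

Run:
```python
from h import *
z=np.load("pics/w_tall.npz");X=z['X']
m=(X[...,2]>193)&(X[...,2]<207)&(X[...,0]>500)&(X[...,0]<680)&(X[...,1]>150)&(X[...,1]<290)
P=X[m];V=np.linalg.svd(P[:,:2]-P[:,:2].mean(0))[2][0];V*=np.sign(V[1]);t=(P[:,:2]-P[:,:2].mean(0))@V
print('tall',m.sum(),P.mean(0).round(1),'mid',(P[:,:2].mean(0)+V*(t.max()+t.min())/2).round(1),'ext',np.ptp(t).round(1),'yaw',np.arctan2(-V[0],V[1]).round(4),'z',np.percentile(P[:,2],[5,50,95]).round(1))
n=np.array([V[1],-V[0]]); print('width across',np.ptp((P[:,:2])@n))
# image based: bright edge centre lines intersect plane z=200
z=np.load("pics/w_clip.npz");X=z['X'];im=z['im'].astype(int)
m=(X[...,2]>125)&(X[...,2]<190)&(X[...,0]>460)&(X[...,0]<560)&(X[...,1]>-265)&(X[...,1]<-200)
yaw=.17
for it in range(1):
    n=np.array([np.cos(yaw),np.sin(yaw)]);v=np.array([-n[1],n[0]])
    P=X[m];a=P[:,:2]@n;b=P[:,:2]@v;c=np.array([507,-233]);a-=c@n;b-=c@v
    for lo in range(125,190,8):
        k=(P[:,2]>=lo)&(P[:,2]<lo+8)
        if k.sum(): print(lo,k.sum(),'a',np.percentile(a[k],[0,10,50,90,100]).round(1),'b',np.percentile(b[k],[0,50,100]).round(1), 'near b',np.percentile(b[k&(a<0)],[0,100]).round(1) if (k&(a<0)).any() else '', 'far b',np.percentile(b[k&(a>0)],[0,100]).round(1) if (k&(a>0)).any() else '')
    # top handle near & far fits
    for s in (-1,1):
        k=(P[:,2]>165)&(s*a>0); Q=P[k][:,:2]; 
        if k.sum()>5: V=np.linalg.svd(Q-Q.mean(0))[2][0];V*=np.sign(V[1]);print(s,k.sum(),Q.mean(0).round(1),np.arctan2(-V[0],V[1]).round(3))
# front board top
m=(X[...,2]>84)&(X[...,2]<95)
Q=X[m];a=(Q[:,:2]-c)@n;b=(Q[:,:2]-c)@v
k=(abs(a)<15)&(b<150)&(b>-50);Q=Q[k];p=np.polyfit(b[k],a[k],1);r=a[k]-np.polyval(p,b[k]);print('board',k.sum(),p,r.std(),b[k].min(),b[k].max(),'yaw corr',-np.arctan(p[0]))
```

```text
tall 358 [593.3 222.9 199.3] mid [591.9 217.5] ext 99.1 yaw -0.2538 z [198.1 199.2 200.5]
width across 3.361450258979403
125 161 a [-16.4 -13.3  -2.3   7.9  12.8] b [-11.4   5.8   9.6] near b [-10.8   9.6] far b [-11.4   9.6]
133 73 a [-18.8 -15.1   9.4  10.4  14. ] b [-9.5  1.1  9.3] near b [-9.   9.1] far b [-9.5  9.3]
141 82 a [-19.9 -16.6 -15.6  11.7  15.4] b [-10.1   2.6   9.2] near b [-10.1   9.2] far b [-8.5  9.1]
149 91 a [-21.3 -17.9  11.7  12.6  16.2] b [-9.7  2.5  9.2] near b [-9.7  9. ] far b [-9.1  9.2]
157 98 a [-22.6 -19.1  13.   13.9  17.1] b [-9.5  2.7  9.3] near b [-9.5  8.9] far b [-9.3  9.3]
165 107 a [-23.6 -20.8 -19.   15.5  19.1] b [-10.    2.3   9.3] near b [-9.1  9.3] far b [-10.    9.1]
173 268 a [-25.6 -24.4 -20.2  19.1  20.2] b [-10.3  -0.3   9.5] near b [-10.3   8.8] far b [-10.    9.5]
-1 191 [ 485.3 -236.6] 0.175
1 184 [ 523.7 -229.6] 0.183
board 1273 [ 1.78539274e-03 -1.91792709e+00] 4.281450427795504 -49.729518379085036 131.85291686163777 yaw corr -0.0017853908452741853
```

Run:
```python
from h import *
R=Rt(.174,0)
ctrl.move_l([504.5,-233.4,230],R,vel=150); ctrl.move_l([504.5,-233.4,166],vel=60)
s=sensors.read_state();print(s['t'],s['eef_pos'],s['force'])
grab("wrist","w_pre")
print(ctrl.gripper_to(50,28)); s=sensors.read_state();print(s['grip_width'],s['force'])
grab("wrist","w_pre2")
```

```text
5.8833 [ 504.87508487 -233.6513936   166.57930913] [ 0.14858799 -0.28201686 -0.25488317]
False
50.44267730028956 [ 0.19287568 -0.77018175  0.73644844]
```

View pics/w_pre2.png

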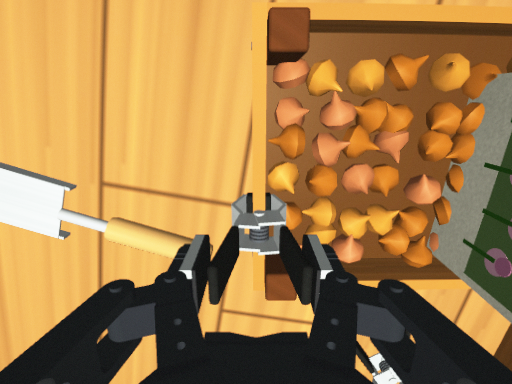

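The handles stand centred between the fingers, near (225,262) and (292,262). Squeezing.

Run:
```python
from h import *
for w in (38,20):
    print(ctrl.gripper_to(w,28)); s=sensors.read_state();print(s['t'],s['grip_width'],s['force'].round(2),s['wrist_torque'].round(2))
grab("wrist","w_grip")
```

```text
False
6.7 37.789241746398694 [ 0.12  0.36 -0.82] [-0.    0.01 -0.05]
False
6.9417 27.54468961932113 [-0.45  1.2  -0.55] [-0.   -0.02  0.01]
```

View pics/w_grip.png

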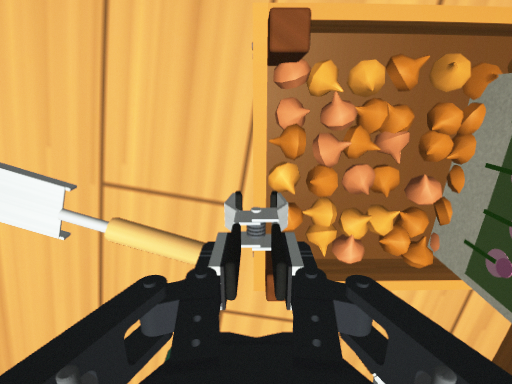

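Width 27.5 mm means the clip is fully open; the handles lie parallel between the pads and the jaws are clear of the board at (225,215) and (287,215). Lifting straight up.

Run:
```python
from h import *
p=np.array([504.7,-233.5,166.3])
print(ctrl.move_l(p+[0,0,40],vel=60,threshold=15)); s=sensors.read_state();print(s['force'].round(2),s['grip_width'])
ctrl.move_l(p+[0,0,190],vel=150); s=sensors.read_state();print(s['t'],s['eef_pos'],s['force'].round(2),s['grip_width'])
im,d,X,c=grab("wrist","w_lift"); crop(im,170,340,150,330,3.2,"pics/c_lift.png")
grab("scene","s_lift"); im=cv2.imread("pics/s_lift.png"); cv2.imwrite("pics/c_slift.png",cv2.resize(im[60:240,150:330],None,fx=3.2,fy=3.2,interpolation=2))
```

```text
False
[-0.76  0.64 -1.25] 27.083503348008428
8.9667 [ 504.18212004 -233.17947622  354.85165645] [-0.33  0.02 -1.31] 27.00122985651892
```

View pics/c_lift.png

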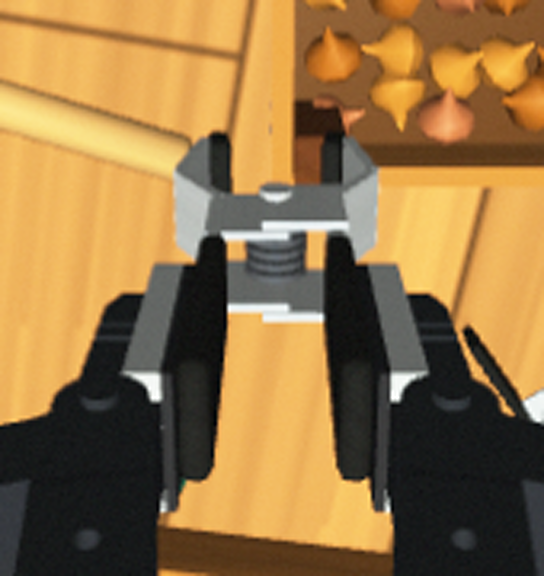

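View pics/c_slift.png

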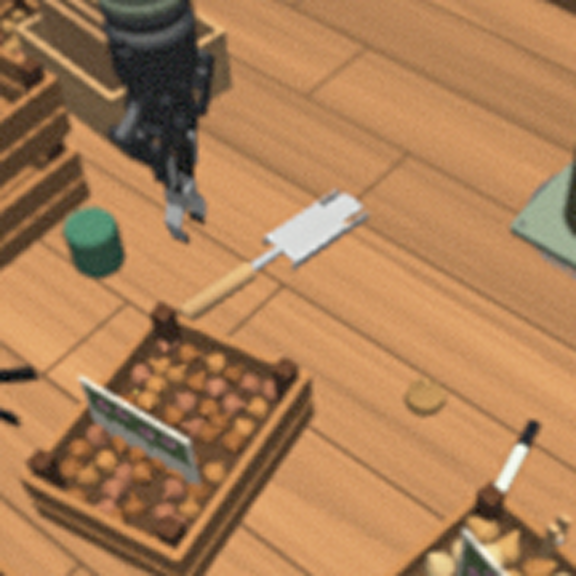

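Clip held symmetrically, clear of the crate. Measuring its pose in the tool frame.

Run:
```python
from h import *
z=np.load("pics/w_lift.npz"); T=optics.camera_params("wrist")['T_tool_cam']
X=cloud(z['d'],z['K'],float(z['k1']),T)
P=X.reshape(-1,3)
k=(abs(P[:,0])<40)&(abs(P[:,1])<25)&(P[:,2]>25)&(P[:,2]<130)
P=P[k]
for lo in range(25,125,6):
    q=P[(P[:,2]>=lo)&(P[:,2]<lo+6)]
    if len(q)>2: print(lo,len(q),'x',np.percentile(q[:,0],[1,50,99]).round(1),'y',np.percentile(q[:,1],[0,1,99,100]).round(1))
for u,v in ((238,197),(274,197),(233,205),(282,205)): print(u,v,X[v,u].round(1))
```

```text
25 96 x [-8.7  8.3  9.2] y [-16.2 -16.   11.1  11.2]
31 108 x [-7.   8.   9.2] y [-15.9 -15.7  11.2  11.5]
37 322 x [-11.5   6.3   9.5] y [-15.5 -14.4  11.   11.1]
43 389 x [-10.1  -0.9   9.6] y [-15.6 -14.9  10.3  10.9]
49 425 x [-10.1  -0.   11.3] y [-15.8 -14.8  10.3  11.1]
55 187 x [-10.4   7.4  11.2] y [-17.3 -16.6  12.5  12.6]
61 215 x [-9.7  3.   9.2] y [-20.8 -20.7  16.1  16.4]
67 228 x [-9.7  0.3  8.2] y [-24.5 -24.2  19.8  20. ]
73 64 x [-10.1   4.8   8.2] y [-25.  -24.9  20.5  20.6]
79 37 x [3.3 7.6 8.4] y [-24.  -23.7  19.   19.2]
85 53 x [0.4 6.1 8.4] y [-22.8 -22.6  18.2  18.4]
91 252 x [-3.9  3.2  8.2] y [-21.9 -21.2  16.9  17.9]
97 51 x [-3.1  7.8  8.5] y [-20.9 -20.5  15.7  16.1]
103 3 x [7.7 8.1 8.2] y [-16.4 -15.8  12.5  12.5]
238 197 [  5.7 -15.9  92.8]
274 197 [ 5.8 11.9 92.5]
233 205 [  0.1 -19.7  90.3]
282 205 [ 7.9 15.9 68.8]
```

The clip hangs straight, with jaw pad centres about 93 mm ahead of the TCP. It shows the wrist camera reading 2.2 mm low in tool y. I'll compare clip and card in the same image. Moving to hover.

```bash
cat > meas.py <<'E'
from h import *
T=optics.camera_params("wrist")['T_tool_cam']
def meas(tag):
    st=sensors.read_state(); im,d,_,c=grab("wrist",tag)
    X=cloud(d,c[0],c[1],T)
    top=st['eef_pos'][2]-200   # tool z of card top
    m=(abs(X[...,2]-top)<6)&(abs(X[...,0])<75)&(abs(X[...,1])<14)
    # exclude clip: |x|<13
    Q=X[m&(abs(X[...,0])>13)]
    p=np.polyfit(Q[:,0],Q[:,1],1); r=Q[:,1]-np.polyval(p,Q[:,0])
    k=abs(r)<3; p=np.polyfit(Q[k,0],Q[k,1],1)
    print('card n',len(Q),'line y=%.2f slope %.4f'%(p[1],p[0]),'x',Q[:,0].min().round(1),Q[:,0].max().round(1),'z med',np.median(Q[:,2]).round(1),'top exp',round(top,1),'std',r.std().round(2))
    C=X[(abs(X[...,0])<12)&(abs(X[...,1])<30)&(X[...,2]>61)&(X[...,2]<79)]
    print('clip y',C[:,1].min().round(1),C[:,1].max().round(1),'mid',((C[:,1].min()+C[:,1].max())/2).round(2),'x',np.percentile(C[:,0],[1,99]).round(1))
    print('t',st['t'],st['eef_pos'].round(1),st['force'].round(2),st['grip_width'])
    return im
E
python3 - <<'E'
from meas import *
R=Rt(-.2538,0)
ctrl.move_ptp([594,217,355],R); ctrl.move_l([594,217,340],vel=80); ctrl.hold(.2)
im=meas("w_hover"); crop(im,150,360,90,330,2.4,"pics/c_hover.png")
E
```

```text
card n 143 line y=-2.86 slope 0.0016 x -19.3 50.1 z med 141.0 top exp 140.3 std 0.74
clip y -25.1 20.5 mid -2.27 x [-9.9  9. ]
t 11.2833 [594.2 216.9 340.3] [-0.4   0.04 -1.43] 27.389954187376215
```

View pics/c_hover.png

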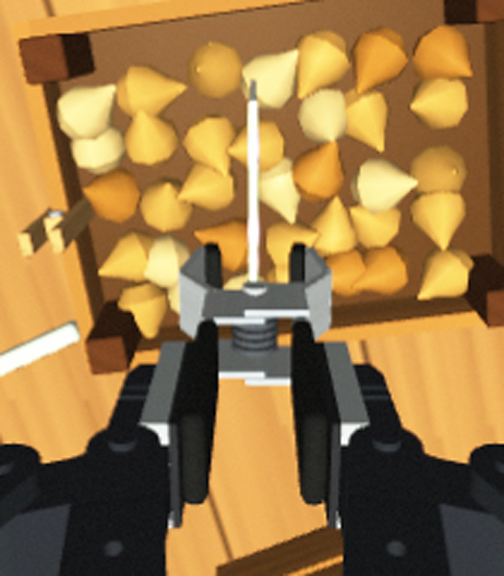

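The card's edge shows between the open jaws (crop 253,90 to 253,280), offset only −0.6 mm from the clip's centre. Correct that and lower slowly.

Run:
```python
from meas import *
R=Rt(-.2538,0); p=np.array([594,217,340.])+(-0.6)*R[:,1]+0.5*R[:,0]
ctrl.move_l(p+[0,0,-20],R,vel=60)
print(ctrl.move_l([p[0],p[1],284],R,vel=30,threshold=3)); ctrl.hold(.3)
im=meas("w_low"); crop(im,150,360,90,330,2.4,"pics/c_low.png")
grab("scene","s_low"); im=cv2.imread("pics/s_low.png"); cv2.imwrite("pics/c_slow.png",cv2.resize(im[180:300,230:380],None,fx=5,fy=5,interpolation=2))
grab("top","t_low"); im=cv2.imread("pics/t_low.png"); cv2.imwrite("pics/c_tlow.png",cv2.resize(im[90:220,130:280],None,fx=4.5,fy=4.5,interpolation=2))
```

```text
False
card n 262 line y=-1.78 slope 0.0008 x -50.4 48.8 z med 84.9 top exp 84.1 std 0.82
clip y -24.4 21.0 mid -1.68 x [-10.7   8.3]
t 13.4667 [593.6 217.6 284.1] [ 0.62 -0.29 -1.49] 27.709779222819556
```

View pics/c_low.png

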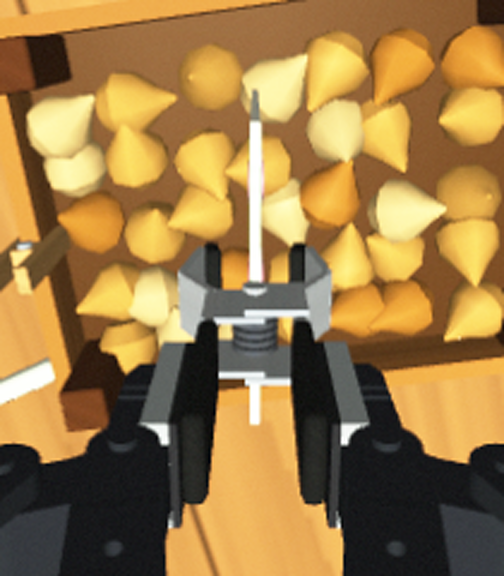

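View pics/c_slow.png

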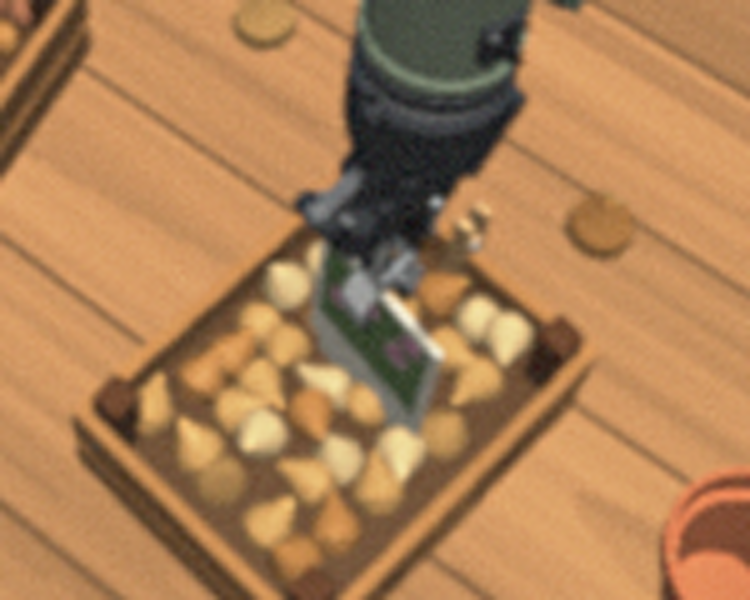

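View pics/c_tlow.png

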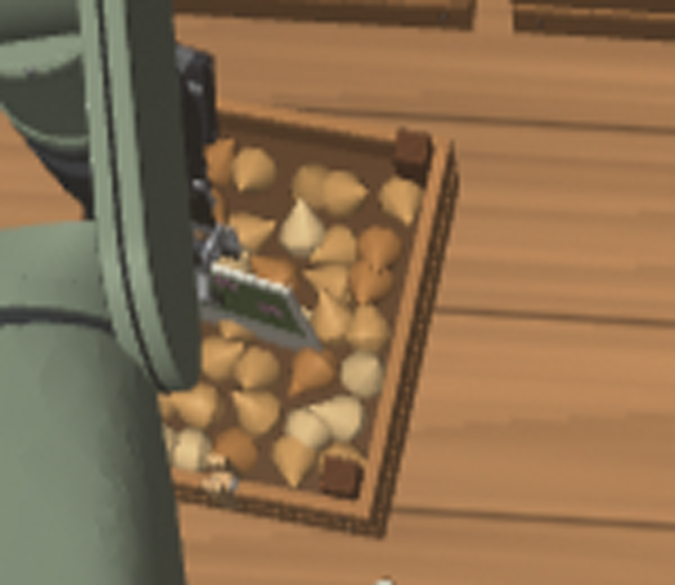

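The card edge lies midway between the jaws: card −1.8 mm, clip −1.7 mm across, and within 0.5 mm of the middle along the edge. The pads reach about 14 mm below the edge, with no contact force and the clip still fully open. Handing in.

Run:
```python
from h import *
s=sensors.read_state();print(s['t'],s['force'].round(2),s['grip_width']); print(ctrl.finish_job())
```

```text
13.6167 [-0.4  -0.08 -0.08] 27.078700296066714
the job is handed in; nothing more can be done
None
```

I squeezed the small steel clip fully open with a 28 N grip, lifted it straight off the front board of the wide card's crate and lowered it astride the middle of the tall card's top edge. I handed the job in at 13.6 s, with the clip still held there wide open.

**Last checks:**
- **Clip opening:** the handles measured about 27 to 28 mm over their outsides, which is the fully open stop.
- **Centring:** the card lay about 0.1 mm off the jaw centre line, about 10 mm clear on each side. The clip was within 0.5 mm of the edge's middle.
- **Depth:** the pad centres were about 9 mm below the card's top edge.
- **Contact:** the change in tool force on the way down stayed under the 3 N stop, and the final reading was about 0.4 N. Nothing else looked disturbed in the areas I viewed, though I did not re-check every bystander after the move.

**One disagreement:** the wrist camera read about 2 mm off sideways, so I centred the clip by comparing it and the card in the same picture.

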